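Re-hang the lift-off lid of a dry block heater

ROBOT

A 6-joint arm with a two-finger parallel gripper is mounted at the origin on the work surface. World frame = base frame: x ahead of the robot, y to its left, z up, the work surface at z = 0. Lengths are in m, angles in rad, forces in N, time in s.
With the tool pointing down it reaches from about 0.325 to 0.775 m from the base axis. Payload 9.3 kg.
Tool frame: the origin (TCP) lies at the very end of the fingers, on their centre line; the grasp point (between the pads) lies 19 mm behind it (r.grip_depth is the distance from the TCP to the grasp point, in m); x points along the fingers, y is the direction in which the jaws open and shut, and the axes are right-handed (so a half turn about x gives the same grasp; the last joint's range is limited). The gripper opens to 85 mm and grips with 20 to 120 N. Pads are 22 mm wide; open, the fingers measure 114 mm over their backs; the gripper's body (76 mm by 85 mm) begins 54 mm behind the grasp point. The pads swing forward as they close: fully open they stand 13 mm farther back than shut.
Start: joints at [-1.357, 0.259, 0.021, 1.334, 0, 1.418], TCP at [0.197, -0.513, 0.231] pointing down, gripper open.
Joint ranges: [-3.04, 3.04], [-0.91, 1.82], [-1.04, 1.36], [-1.92, 1.95], [-1.52, 1.45], [-3.14, 3.14]. Speed limits (rad/s): [2.22, 2.22, 2.79, 3.14, 3.14, 3.14].

INTERFACE

Orientations are given as a rotation vector (axis times angle).
In Python, from workcell import r gives the robot as it stands.
- The arm moves only by the shell command python3 -m handwheel 'ROWS'. ROWS is JSON, one flat list of numbers, 5 for each row, row after row: the finger opening in mm, from 0 to 85.4, then the shift along the tool's x, y, z in mm, then the turn about the tool's x in degrees. A call has 1 to 10 rows; each row shifts and turns the pose as measured when the row begins, along the tool's axes as they then stand; what a row does not reach is not made up. A row lasts 1/8 s, in which the tool goes at most 62.5 mm and 10.7 degrees, less where a joint would pass 70% of its speed; a pose out of reach is approached as far as the arm can. A call is refused whole if a number of a shift passes 62.5 or a number of a turn 10.7, either way. A call with a gripper value outside its range is refused whole. The fingers move at their own pace and stop on an object; the grip force is fixed at half the most. Time passes only in rows, so rows that do not move let the fingers close. It gives the time, the measured TCP pose, the force and the opening at its end, in the units of the state.
- r.get_state(): the state, without advancing time (a new reading comes with each control period).
- r.snapshot(name): name is "scene" or "top"; returns the picture (400x640x3 uint8, red, green, blue); there is no depth.
- r.camera_model(name): a dict with "mtx" (3x3 intrinsics, pixels), "cam_to_world" (4x4, takes a point from camera to world coordinates). Camera axes: x right, y up, looking along -z (the intrinsics and any distortion apply to the point x, -y, -z); pixel columns grow to the right and rows downward; lengths in m; the calibration is good to about 2 mm. A picture is of the moment at which its call begins. camera_model takes no time and is no camera call.
- r.job_done(): hands the job in, once; it reports no verdict.
The state is a dict: "time": time; "joints": joint angles; "dq": joint speeds; "tau": joint torques, N m; "tcp_pos": TCP position; "eef_rot": TCP orientation; "contact_force": force on the tool from outside, world axes, zero at the start; "wrist_torque": the same for the moment, N m; "grip_width": opening from 0.0 (shut) to 1.0 (fully open).
Only numpy, scipy, OpenCV 4.12 (cv2) and the standard library are available. Lean on these libraries where they do the work, as an engineer would, in place of code of your own. Each camera call takes 0.05 s, during which the arm holds its last target.

TASK

Pick up the blue lid by its bar handle and hang it back on the block heater: lower it level, still in the gripper, until its two knuckles are over the heater's two hinge pins, then let go so that the lid lies flat on the heater. Do not drop it onto the heater, and leave the white cover where it lies.

Things in the scene. Friction and masses are not known exactly. Their poses are not given: they have to be found in the camera images.
- lid: Loose blue lid, 0.25-0.5 kg. Plate 187 (x) x 200 (y) mm, top 34 mm above origin. Black bar handle along y, 120 mm long, 18 wide, 20 tall, centre 76 mm above origin, posts under it at y +-50. Origin: under mid-handle, level with the lid's lowest edges (on the table at start). z up, x from front lip (x -95, 28 deep) to the knuckles; at start x points away from the robot within 25 deg.
- knuckle (a point): Middle of the inner top of the lid's left knuckle, at (114, 65, 28) mm in the lid's frame; the right one is at y -65. Each black knuckle is a channel along y, open below and at its ends, 30 mm long, 28 deep, 32 wide at its top, 44 at its mouth. In the seated lid this point is on top of the left pin.
- heater: White block heater, fixed, 305 x 230 mm, deck 65 mm high; steel collar (x -71 to 69, y +-95, top z 105 mm); behind it a pillar with two level steel pins along y, 12 mm thick, axes at x 114, z 99, |y| 18 to 100. Origin on the table; x towards the pins, away from the robot within 12 deg. Seated lid rests on collar and pins: its origin 77 mm straight above this one, axes parallel.
- cover: Plain white cover of another apparatus, loose, with a grey bar handle and no knuckles, 187 x 200 mm, 86 mm high with its handle, standing on the table; not to be used. Origin at the centre of its underside, z up.

How it is judged:
On the way, in this order (a step that is already met when the one before it is completed fails the run):
1. the blue lid is lifted clear of the table in the gripper (height (world z) of lid above 0.06 m and contact force between the fingers and lid above 0.5 N), for 0.1 s.
2. the knuckles are lowered over the pins, to within 16 mm of fully down, with the lid still in the gripper (x of knuckle in the frame of heater between 0.096 and 0.132 m and y of knuckle in the frame of heater between 0.043 and 0.087 m and z of knuckle in the frame of heater below 0.121 m and angle between lid's own z axis and vertical below 0.25 rad and angle between the x axis of lid and the x axis of heater, either way round below 0.25 rad and contact force between the fingers and lid above 0.5 N), for 0.1 s.
At the end, for the whole second after the job is handed in: Blue lid at rest on the heater, both knuckles down over the pins: left knuckle within 14 mm (heater x) and 20 mm (y) of its place on the left pin and 6 mm of its seated height; lid origin within 7 mm of its seated height, level within 4.5 degrees, turned under 11 degrees from the heater (x of knuckle in the frame of heater between 0.1 and 0.128 m and y of knuckle in the frame of heater between 0.045 and 0.085 m and z of knuckle in the frame of heater between 0.099 and 0.111 m and z of lid in the frame of heater between 0.07 and 0.084 m and angle between lid's own z axis and vertical below 0.08 rad and angle between the x axis of lid and the x axis of heater, either way round below 0.2 rad and linear speed of lid below 0.02 m/s and angular speed of lid below 0.1 rad/s); the robot touches nothing.
It fails at once if the white cover is moved more than 30 mm (distance of cover from where it was at the start of the episode above 0.03 m).
It also fails if it takes over 38 s, if anything falls off the work surface, if the arm or the gripper's body presses on something with over 40 N, if the wrist force passes 120 N, or if a joint passes its speed limit or range.

## Working session

There is one attempt and no reset: what is moved stays moved. The work goes in short steps, Python scripts to look and compute and a shell command to move; the robot and the scene stay as the last step left them, time stands still between calls to the robot, and variables do not carry over. Pictures are saved under pics/ and viewed, and the job is handed in when it is done.

```bash
mkdir -p pics; ls; python3 - <<'E'
from workcell import r
import cv2,numpy as np
np.set_printoptions(precision=4,suppress=True)
for n in("scene","top"):
    im=r.snapshot(n); cv2.imwrite(f"pics/{n}0.png",im[:,:,::-1])
    m=r.camera_model(n); print(n,m)
print(r.get_state(),r.grip_depth)
E
```

```text
pics
scene {'mtx': array([[501.8829,   0.    , 310.5767],
       [  0.    , 501.8829, 200.4859],
       [  0.    ,   0.    ,   1.    ]]), 'cam_to_world': array([[-0.4483, -0.5282,  0.7211,  1.3796],
       [ 0.8938, -0.2535,  0.37  ,  0.459 ],
       [-0.0127,  0.8104,  0.5857,  0.7035],
       [ 0.    ,  0.    ,  0.    ,  1.    ]])}
top {'mtx': array([[478.8748,   0.    , 313.5442],
       [  0.    , 478.8748, 197.5945],
       [  0.    ,   0.    ,   1.    ]]), 'cam_to_world': array([[-0.0256,  0.9966, -0.0783,  0.4602],
       [-0.9997, -0.0255,  0.0022,  0.0477],
       [ 0.0002,  0.0784,  0.9969,  1.3684],
       [ 0.    ,  0.    ,  0.    ,  1.    ]])}
{'time': 0.1, 'joints': array([-1.3566,  0.2591,  0.0209,  1.3337, -0.    ,  1.4182]), 'dq': array([ 0.0012, -0.0024,  0.0011, -0.0015,  0.0001, -0.0005]), 'tau': array([  0.0048, -55.6694,  34.507 ,   0.0117,  -0.0001,   0.    ]), 'tcp_pos': array([ 0.1972, -0.5132,  0.2307]), 'eef_rot': array([ 2.0217,  0.3762, -2.0218]), 'contact_force': array([-0.0651, -0.5829, -0.4879]), 'wrist_torque': array([-0.0034, -0.0126,  0.0162]), 'grip_width': 1.0012221316996999} 0.0187
```

View pics/scene0.png

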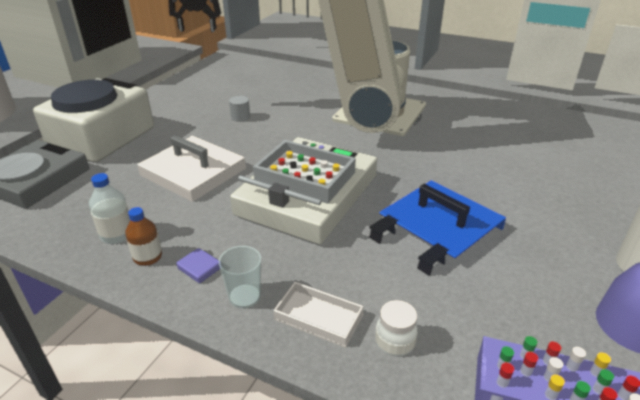

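View pics/top0.png

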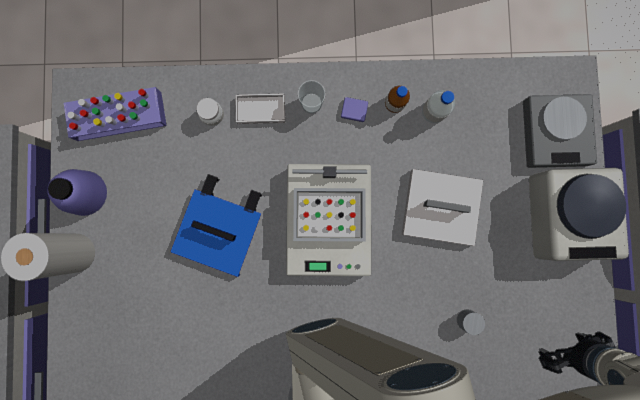

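The top view shows the blue lid at about (215,232), heater at (330,220), white cover at (443,207), and the gripper at lower right (575,360). Next, an enlarged look.

```bash
cat > h.py <<'E'
from workcell import r
import cv2,numpy as np
np.set_printoptions(precision=4,suppress=True)
def ray(n,uv,z):
    m=r.camera_model(n);K=m["mtx"];T=m["cam_to_world"]
    uv=np.atleast_2d(np.asarray(uv,float))
    d=np.c_[(uv[:,0]-K[0,2])/K[0,0],-(uv[:,1]-K[1,2])/K[1,1],-np.ones(len(uv))]@T[:3,:3].T
    o=T[:3,3]; return o+d*((z-o[2])/d[:,2])[:,None]
def proj(n,P):
    m=r.camera_model(n);K=m["mtx"];T=m["cam_to_world"]
    c=(np.atleast_2d(P)-T[:3,3])@T[:3,:3]
    return np.c_[K[0,0]*c[:,0]/-c[:,2]+K[0,2],K[1,1]*-c[:,1]/-c[:,2]+K[1,2]]
E
python3 - <<'E'
import cv2
t=cv2.imread("pics/top0.png");s=cv2.imread("pics/scene0.png")
cv2.imwrite("pics/tc.png",cv2.resize(t[155:285,165:385],None,fx=3.6,fy=3.6,interpolation=cv2.INTER_CUBIC))
cv2.imwrite("pics/sc.png",cv2.resize(s[125:280,225:515],None,fx=2.75,fy=2.75,interpolation=cv2.INTER_CUBIC))
E
```

```text
(no output)
```

View pics/tc.png

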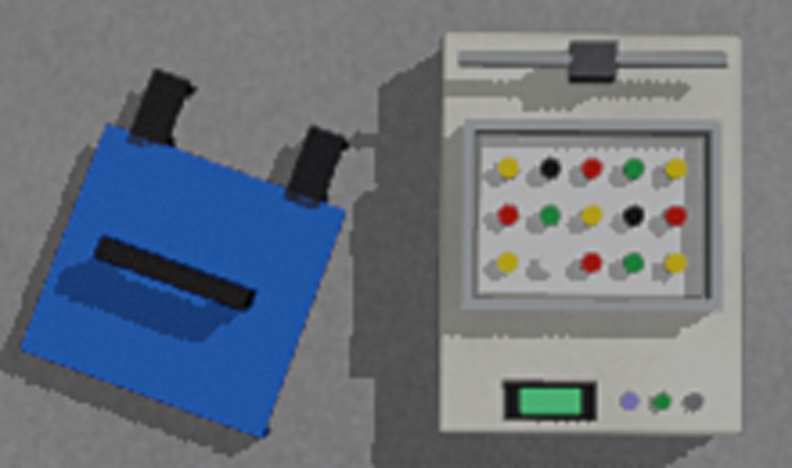

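View pics/sc.png

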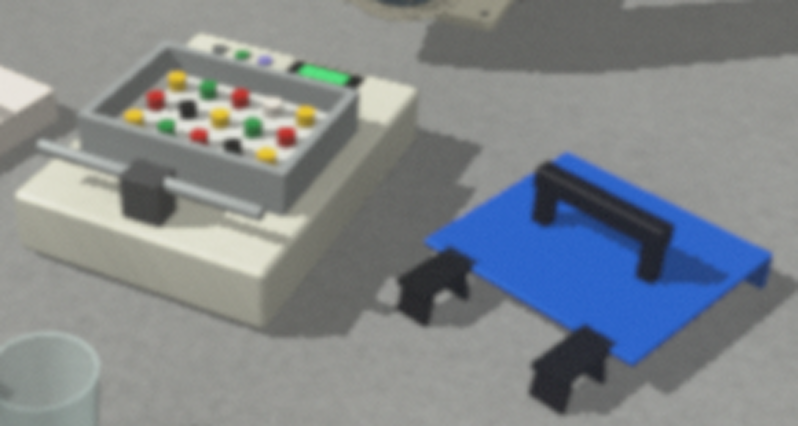

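```bash
python3 - <<'E'
from h import *
t=cv2.imread("pics/top0.png");hsv=cv2.cvtColor(t,cv2.COLOR_BGR2HSV)
def big(m):
    c,_=cv2.findContours(m,cv2.RETR_EXTERNAL,cv2.CHAIN_APPROX_NONE);return max(c,key=cv2.contourArea)
def rect(P):
    (c,s,a)=cv2.minAreaRect((P[:,:2]*1000).astype(np.float32));return c,s,a
b=big(((hsv[...,0]>100)&(hsv[...,0]<125)&(hsv[...,1]>130)).astype(np.uint8)*255*(np.arange(640)[None,:]>120).astype(np.uint8))
h=cv2.convexHull(b)[:,0,:];print("blue",rect(ray("top",h,.034)))
# handle: dark in plate
dark=(hsv[...,2]<60)&(t[...,0]<60)
m=np.zeros(t.shape[:2],np.uint8);cv2.fillPoly(m,[h],255);m=cv2.erode(m,np.ones((5,5)))
hd=big((dark&(m>0)).astype(np.uint8)*255);print("handle",hd[:,0].min(0),hd[:,0].max(0),rect(ray("top",hd[:,0],.086)))
# heater deck
roi=np.zeros(t.shape[:2],bool);roi[155:285,275:385]=1
w=big(((hsv[...,2]>135)&roi).astype(np.uint8)*255);print("deck",cv2.boundingRect(w),rect(ray("top",cv2.convexHull(w)[:,0],.065)))
for n,y,x in(("pins",171,0),):
  print(t[160:182,300].tolist());print(t[171,283:375,0].tolist())
# knuckles
r2=np.zeros(t.shape[:2],bool);r2[165:215,195:265]=1
c,_=cv2.findContours((dark&r2).astype(np.uint8)*255,cv2.RETR_EXTERNAL,cv2.CHAIN_APPROX_NONE)
for k in c:
  if cv2.contourArea(k)>60: print("kn",rect(ray("top",k[:,0],.034)))
# collar clicks from crop (outer corners) z=.105
C=np.array([[463,122],[722,122],[722,309],[461,309]])/3.6+[165,155]
print("collar",ray("top",C,.105))
P=np.array([[458,59],[728,59]])/3.6+[165,155]
print("pin ends",ray("top",P,.105))
PS=np.array([[38,145],[262,213]])/2.75+[225,125]
print("pin ends scene",ray("scene",PS,.099))
CS=np.array([[172,43],[357,94],[285,180],[82,117]])/2.75+[225,125]
print("collar scene",ray("scene",CS,.105))
HS=np.array([[545,163],[668,230]])/2.75+[225,125]
print("handle top ends scene",ray("scene",HS,.086))
BS=np.array([[567,152],[770,256],[633,365],[427,241]])/2.75+[225,125]
print("plate scene",ray("scene",BS,.034))
E
```

```text
blue ((475.9973449707031, 318.2819519042969), (201.76034545898438, 188.61495971679688), 68.57440185546875)
handle [192 221] [235 240] ((478.73785400390625, 315.62335205078125), (120.67208862304688, 17.02678108215332), 68.56329345703125)
deck (287, 164, 84, 111) ((504.106201171875, 4.9713134765625), (224.9449462890625, 300.1336975097656), 88.1064224243164)
[[122, 121, 122], [121, 118, 119], [120, 117, 118], [122, 121, 122], [150, 155, 157], [160, 167, 167], [161, 167, 169], [162, 168, 169], [163, 170, 171], [132, 134, 133], [135, 132, 128], [135, 131, 128], [102, 99, 97], [90, 91, 91], [162, 168, 169], [167, 174, 175], [165, 171, 172], [127, 132, 134], [119, 124, 125], [120, 125, 126], [118, 123, 125], [121, 126, 127]]
[95, 86, 81, 79, 79, 130, 164, 166, 164, 138, 128, 130, 130, 131, 131, 133, 134, 135, 135, 134, 136, 136, 137, 138, 138, 138, 137, 139, 139, 137, 137, 138, 138, 138, 140, 140, 139, 138, 141, 144, 124, 77, 67, 71, 72, 73, 72, 71, 71, 70, 71, 68, 77, 138, 143, 141, 140, 142, 141, 140, 141, 140, 141, 142, 142, 141, 139, 140, 139, 138, 139, 141, 139, 140, 140, 140, 140, 140, 139, 139, 141, 139, 139, 139, 164, 165, 161, 151, 127, 124, 126, 125]
kn ((559.74560546875, 215.85035705566406), (32.307945251464844, 57.504364013671875), 67.23033142089844)
kn ((608.7545166015625, 335.41162109375), (34.06949996948242, 53.68674087524414), 66.22406768798828)
collar [[ 0.5839  0.0972  0.105 ]
 [ 0.579  -0.0934  0.105 ]
 [ 0.442  -0.0888  0.105 ]
 [ 0.4469  0.1017  0.105 ]]
pin ends [[ 0.6307  0.0998  0.105 ]
 [ 0.6256 -0.0994  0.105 ]]
pin ends scene [[ 0.6273 -0.1036  0.099 ]
 [ 0.633   0.0981  0.099 ]]
collar scene [[ 0.4442 -0.0815  0.105 ]
 [ 0.4544  0.1     0.105 ]
 [ 0.5944  0.099   0.105 ]
 [ 0.5841 -0.0885  0.105 ]]
handle top ends scene [[0.4587 0.264  0.086 ]
 [0.5058 0.3713 0.086 ]]
plate scene [[0.3562 0.2599 0.034 ]
 [0.432  0.443  0.034 ]
 [0.6038 0.377  0.034 ]
 [0.5298 0.1947 0.034 ]]
```

```bash
cat > plan.py <<'E'
from h import *
from scipy.spatial.transform import Rotation as R
def tool():
    s=r.get_state();return s,R.from_rotvec(s["eef_rot"]).as_matrix()
def go(target,yaw=None):
    s,M=tool();d=np.array(target)-s["tcp_pos"]
    ya=np.degrees(np.arctan2(M[1,1],M[0,1]))
    print("t",round(s["time"],2),"tcp",s["tcp_pos"],"yawY",ya,"tilt",np.degrees(np.arccos(-M[2,0])),"F",s["contact_force"],"g",s["grip_width"],"q",s["joints"])
    print("shift tool mm",M.T@d*1000)
E
python3 - <<'E'
from plan import *
s,M=tool();print(M);go([.479,.317,.231])
E
```

```text
[[-0.0003  0.3586 -0.9335]
 [ 0.0011 -0.9335 -0.3586]
 [-1.     -0.0011 -0.0002]]
t 0.1 tcp [ 0.1972 -0.5132  0.2307] yawY -68.98398519662545 tilt 0.06624478454984048 F [-0.0651 -0.5829 -0.4879] g 1.0012221316996999 q [-1.3566  0.2591  0.0209  1.3337 -0.      1.4182]
shift tool mm [   0.6122 -673.8918 -560.792 ]
```

```bash
python3 -m handwheel '[85,0,-24,-44,-9.5, 85,0,-17,-47,-9.5, 85,0,-9,-49,-9.5, 85,0,0,-50,-9.5, 85,0,8,-49,-9.5]'; python3 - <<'E'
from plan import *
go([.479,.317,.2])
E
```

```text
time: 0.72
tcp_pos: [0.3583, -0.3176, 0.2285]
eef_rot: [1.469, 1.024, -1.467]
contact_force: [0.9, -0.6, -0.0]
grip_width: 0.993
t 0.72 tcp [ 0.3583 -0.3176  0.2285] yawY -20.40167335745432 tilt 0.2841861903694781 F [ 0.8896 -0.5688 -0.048 ] g 0.992555515912608 q [-0.9017  0.141  -0.1378  1.2967  0.0015  1.0251]
shift tool mm [  31.2654 -107.9526 -636.7593]
```

```bash
python3 -m handwheel '[85,-2,-10,-45,0.5, 85,0,-10,-58,0.5, 85,0,-10,-58,0, 85,0,-10,-58,0, 85,0,-10,-58,0, 85,0,-10,-58,0, 85,0,-10,-58,0, 85,0,-10,-58,0, 85,0,-10,-58,0, 85,0,-9,-50,0]'; python3 - <<'E'
from plan import *
go([.479,.317,.12])
E
```

```text
time: 1.98
tcp_pos: [0.4688, 0.258, 0.2318]
eef_rot: [1.48, 1.016, -1.478]
contact_force: [0.8, -0.2, 0.7]
grip_width: 0.996
t 1.98 tcp [0.4688 0.258  0.2318] yawY -21.311289165867986 tilt 0.3531735226182452 F [ 0.7821 -0.2192  0.6534] g 0.9955660910237178 q [ 0.3428  0.2327 -0.0126  1.3258  0.0062  2.2855]
shift tool mm [112.0636 -11.5056 -58.1619]
```

```bash
python3 -m handwheel '[85,25,-6,-30,0, 85,25,-5,-24,0, 85,25,0,-3,0, 85,20,0,0,0, 85,15,0,0,0]'; python3 - <<'E'
from plan import *
go([.479,.317,.056])
for n in("scene","top"):
    im=r.snapshot(n); cv2.imwrite(f"pics/{n}1.png",im[:,:,::-1])
t=cv2.imread("pics/top1.png");s=cv2.imread("pics/scene1.png")
a=cv2.resize(t[175:285,150:270],(480,440));b=cv2.resize(s[150:290,360:520],(503,440))
cv2.imwrite("pics/g1.png",cv2.resize(np.hstack([a,b]),(800,358)))
E
```

```text
time: 2.6
tcp_pos: [0.4785, 0.3224, 0.117]
eef_rot: [1.475, 1.02, -1.475]
contact_force: [0.7, 0.2, 0.1]
grip_width: 0.995
t 2.6 tcp [0.4785 0.3224 0.117 ] yawY -20.94277037192327 tilt 0.36942338959142595 F [0.7433 0.1911 0.0883] g 0.9953497954510443 q [ 0.4442  0.3594 -0.13    1.0826  0.0063  2.3805]
shift tool mm [60.9785  2.7077  5.0307]
```

View pics/g1.png

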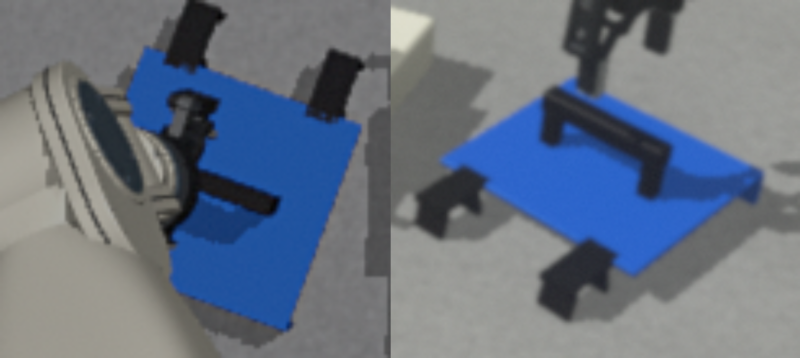

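```bash
python3 - <<'E'
from plan import *
k=800/983
for P in([.479+.040,.322-.0155,.130],[.479-.040,.322+.0155,.130],[.479,.317,.086]):
  u=proj("scene",P)[0];v=proj("top",P)[0]
  print(((u-[360,150])*503/160+[480,0])*k,((v-[150,175])*4)*k)
E
```

```text
[589.6582  93.0687] [204.6457 130.152 ]
[652.5278  52.9402] [166.3438 232.3006]
[607.7848 115.5432] [203.52   181.4528]
```

The fingertip at (590,90) in the right panel agrees with its predicted position (590,93), so the fingers straddle the handle mid. I'll descend and close.

```bash
python3 -m handwheel '[85,20,2,4,0.4, 85,20,0.5,1,0, 85,15,0,0,0, 85,6,0,0,0]'; python3 - <<'E'
from plan import *
go([.479,.317,.056])
E
```

```text
time: 3.2
tcp_pos: [0.4804, 0.3167, 0.0571]
eef_rot: [1.483, 1.015, -1.478]
contact_force: [0.1, 0.0, 0.2]
grip_width: 0.997
t 3.2 tcp [0.4804 0.3167 0.0571] yawY -21.432977790785074 tilt 0.3785586871128609 F [0.0774 0.0467 0.2101] g 0.9969744806744986 q [ 0.4339  0.4032 -0.229   0.9364  0.0062  2.3788]
shift tool mm [ 1.1444 -1.3713  0.2713]
```

```bash
python3 -m handwheel '[50,1,-1,0,0, 5,0,0,0,0, 5,0,0,0,0, 5,0,0,0,0, 5,0,0,0,0]'; python3 - <<'E'
from plan import *
go([.479,.317,.056])
E
```

```text
time: 3.82
tcp_pos: [0.4804, 0.3176, 0.0579]
eef_rot: [1.486, 1.014, -1.475]
contact_force: [0.7, -0.4, -3.3]
grip_width: 0.204
t 3.83 tcp [0.4804 0.3176 0.0579] yawY -21.4305694071521 tilt 0.44888819985392436 F [ 0.7362 -0.3668 -3.2606] g 0.2039381080102762 q [ 0.4354  0.4016 -0.2295  0.9348  0.0061  2.3802]
shift tool mm [ 1.896  -1.0478  1.0942]
```

```bash
python3 -m handwheel '[5,-8,0,0,0, 5,-20,0,0,0, 5,-30,0,0,0, 5,-35,0,0,0, 5,-35,0,0,0, 5,-22,0,0,0, 5,0,0,0,0]'; python3 - <<'E'
from plan import *
go([.479,.317,.21])
for n in("scene","top"):
    im=r.snapshot(n); cv2.imwrite(f"pics/{n}2.png",im[:,:,::-1])
t=cv2.imread("pics/top2.png");s=cv2.imread("pics/scene2.png")
a=cv2.resize(t[155:285,130:290],(492,400));b=cv2.resize(s[90:250,330:530],(500,400))
cv2.imwrite("pics/g2.png",cv2.resize(np.hstack([a,b]),(800,323)))
E
```

```text
time: 4.7
tcp_pos: [0.478, 0.3157, 0.2121]
eef_rot: [1.48, 1.016, -1.481]
contact_force: [0.2, 0.5, -5.1]
grip_width: 0.201
t 4.7 tcp [0.478  0.3157 0.2121] yawY -21.423341903421125 tilt 0.38451277005220413 F [ 0.2115  0.528  -5.0763] g 0.20077360094543484 q [0.4338 0.3042 0.0372 1.3055 0.0065 2.3785]
shift tool mm [ 2.1319  0.439  -1.5957]
```

View pics/g2.png

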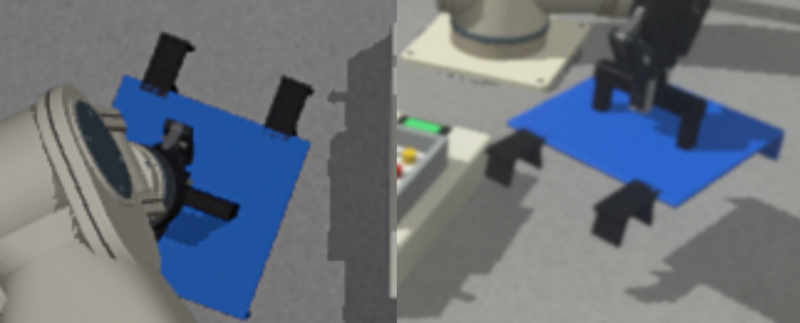

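```bash
python3 - <<'E'
from plan import *
go([.5145,.0035,.212])
K=800/992
S=np.array([[509,123],[782,131],[676,207]])/K-[492,0];S=S/2.5+[330,90]
T=np.array([[124,76],[309,143],[245,319]])/K/ (492/160)+[130,155]
for n,P in(("scene",S),("top",T)): print(n,ray(n,P,.188))
t=cv2.imread("pics/top2.png");hsv=cv2.cvtColor(t,cv2.COLOR_BGR2HSV)
b=((hsv[...,0]>100)&(hsv[...,0]<125)&(hsv[...,1]>130)).astype(np.uint8)
b[:,:130]=0
ys,xs=np.nonzero(b[185:290]);
c,_=cv2.findContours(b*255,cv2.RETR_EXTERNAL,cv2.CHAIN_APPROX_NONE);h=cv2.convexHull(max(c,key=cv2.contourArea))[:,0]
print(cv2.minAreaRect((ray("top",h,.188)[:,:2]*1000).astype(np.float32)))
M=np.array([[np.cos(a:=np.radians(-21.4)),-np.sin(a)],[np.sin(a),np.cos(a)]])
for o in([.478,.3157],):print([ (np.array(o)+M@np.array(p)) for p in([.092,-.1],[.092,.1],[-.095,-.1],[-.095,.1])])
E
```

```text
t 4.8 tcp [0.4773 0.3153 0.21  ] yawY -21.428190285487837 tilt 0.46804056800501753 F [-0.4521  0.2583 -4.5694] g 0.19855688226845705 q [0.4337 0.3057 0.034  1.3041 0.0064 2.3785]
shift tool mm [ -3.4395 148.5262 276.6264]
scene [[0.5265 0.1938 0.188 ]
 [0.4264 0.441  0.188 ]
 [0.6021 0.3762 0.188 ]]
top [[0.591  0.3751 0.188 ]
 [0.5193 0.1914 0.188 ]
 [0.3478 0.2571 0.188 ]]
((471.3443298339844, 316.01092529296875), (198.68209838867188, 189.8289794921875), 69.3316421508789)
[array([0.5272, 0.189 ]), array([0.6001, 0.3752]), array([0.3531, 0.2573]), array([0.426 , 0.4435])]
```

```bash
python3 -m handwheel '[5,-3,10,18,-4.9, 5,0,16,37,-4.9, 5,0,13,38,-4.9, 5,0,9,39,-4.9, 5,0,6,39,0, 5,0,6,39,0, 5,0,6,39,0, 5,0,4,25,0, 5,0,2,12,0, 5,0,0,0,0]'; python3 - <<'E'
from plan import *
go([.5155,.0035,.212])
E
```

```text
time: 6.05
tcp_pos: [0.5106, 0.0122, 0.1967]
eef_rot: [1.209, 1.225, -1.245]
contact_force: [0.3, 0.2, -3.2]
grip_width: 0.202
t 6.05 tcp [0.5106 0.0122 0.1967] yawY -1.0633659742960568 tilt 1.7806084609868187 F [ 0.3279  0.1989 -3.2037] g 0.20189249803251477 q [-0.1392  0.2255 -0.1127  1.2636 -0.0022  1.4502]
shift tool mm [-15.4941   4.6011   8.6115]
```

```bash
python3 -m handwheel '[5,-15,4,8,0.6, 5,0,0,0,0]'; python3 - <<'E'
from plan import *
s,M=tool();print(M);go([.5155,.0035,.212])
for n in("scene","top"):
    im=r.snapshot(n); cv2.imwrite(f"pics/{n}3.png",im[:,:,::-1])
t=cv2.imread("pics/top3.png");s=cv2.imread("pics/scene3.png")
a=cv2.resize(t[145:295,260:400],(448,480));b=cv2.resize(s[70:230,210:410],(600,480))
cv2.imwrite("pics/g3.png",cv2.resize(np.hstack([a,b]),(800,366)))
E
```

```text
time: 6.3
tcp_pos: [0.5143, 0.0059, 0.2108]
eef_rot: [1.216, 1.222, -1.253]
contact_force: [-0.1, -0.2, -4.7]
grip_width: 0.198
[[-0.0327  0.9991 -0.0279]
 [ 0.0032 -0.0278 -0.9996]
 [-0.9995 -0.0328 -0.0023]]
t 6.3 tcp [0.5143 0.0059 0.2108] yawY -1.59271323489799 tilt 1.8851966962096176 F [-0.1084 -0.2092 -4.7498] g 0.1984943925207245 q [-0.1508  0.2269 -0.0743  1.3025 -0.0018  1.4479]
shift tool mm [-1.211   1.1946  2.3534]
```

View pics/g3.png

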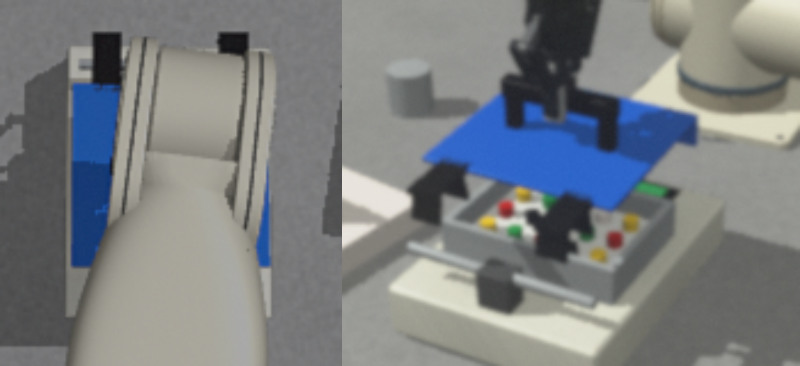

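```bash
python3 - <<'E'
from plan import *
K=800/1048
T=np.array([[106,33],[233,33],[72,84],[72,267],[271,267]])/K/3.2+[260,145]
z=.211-.058
print("top kn far edge, plate corners L far,L near,R near",T,ray("top",T,z+.034))
S=(np.array([[424,157],[610,210],[697,122],[445,164],[568,200]])/K-[448,0])/3+[210,70]
print("scene plate R-far(y-),L-far,L-near, knuckle tops outer?",ray("scene",S,z+.034))
P=(np.array([[408,247],[597,302]])/K-[448,0])/3+[210,70]
print("pins",ray("scene",P,.099))
# predicted from tcp as lid origin
a=np.radians(-1.6);Rz=np.array([[np.cos(a),-np.sin(a)],[np.sin(a),np.cos(a)]])
for p in([.092,.1],[.092,-.1],[-.095,.1],[-.095,-.1]):print(np.array([.5143,.0059])+Rz@p)
E
```

```text
top kn far edge, plate corners L far,L near,R near [[303.3938 158.5094]
 [355.3844 158.5094]
 [289.475  179.3875]
 [289.475  254.3031]
 [370.9406 254.3031]] [[ 0.6512  0.0679  0.187 ]
 [ 0.6479 -0.0615  0.187 ]
 [ 0.5998  0.1037  0.187 ]
 [ 0.4151  0.1077  0.187 ]
 [ 0.4099 -0.092   0.187 ]]
scene plate R-far(y-),L-far,L-near, knuckle tops outer? [[ 0.6024 -0.0921  0.187 ]
 [ 0.6134  0.1036  0.187 ]
 [ 0.4291  0.1105  0.187 ]
 [ 0.6054 -0.0674  0.187 ]
 [ 0.614   0.0635  0.187 ]]
pins [[ 0.6277 -0.1033  0.099 ]
 [ 0.6302  0.0993  0.099 ]]
[0.6091 0.1033]
[ 0.6035 -0.0966]
[0.4221 0.1085]
[ 0.4165 -0.0914]
```

```bash
python3 -m handwheel '[5,8,3,3,0, 5,10,1,0,0, 5,10,0.5,0,0, 5,8,0.3,0,0, 5,0,0,0,0]'; python3 - <<'E'
from plan import *
go([.5175,.0035,.16])
for n in("scene",):
    im=r.snapshot(n); cv2.imwrite(f"pics/{n}4.png",im[:,:,::-1])
s=cv2.imread("pics/scene4.png")
cv2.imwrite("pics/g4.png",cv2.resize(s[90:230,210:410],(800,560),interpolation=cv2.INTER_CUBIC))
E
```

```text
time: 7.02
tcp_pos: [0.5157, 0.0046, 0.169]
eef_rot: [1.212, 1.228, -1.254]
contact_force: [-0.0, 0.0, -3.4]
grip_width: 0.2
t 7.03 tcp [0.5157 0.0046 0.169 ] yawY -1.4473195929008746 tilt 2.2051681489086805 F [-0.0259  0.0189 -3.4491] g 0.19998119845479145 q [-0.153   0.2525 -0.1486  1.2082 -0.0016  1.4432]
shift tool mm [8.9418 2.1325 1.092 ]
```

View pics/g4.png

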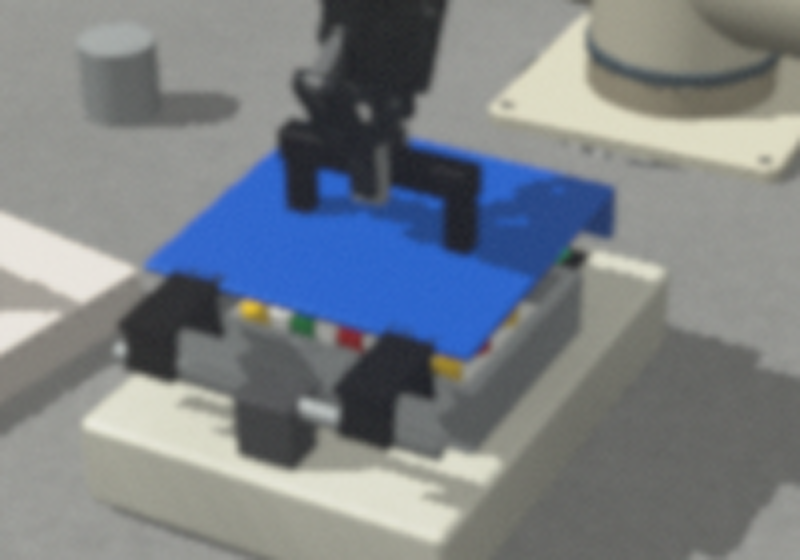

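```bash
python3 - <<'E'
from plan import *
s,M=tool()
# lid frame from tool: lid x ~ tool y, lid z ~ -tool x, lid y = -tool z
L=np.c_[M[:,1],-M[:,2],-M[:,0]]
o=s["tcp_pos"]+L@[0,0,-.058]
f=lambda P:(proj("scene",P)-[210,90])*4
pts=np.array([[.136,.08,0],[.136,.05,0],[.136,-.05,0],[.136,-.08,0],[.092,.08,0],[.130,.08,.034],[.092,.1,.034],[.092,-.1,.034],[-.095,.1,.034],[-.095,.1,.006]])
print(o);print(f(o+pts@L.T))
a=np.radians(-1.7);H=np.array([[np.cos(a),-np.sin(a),0],[np.sin(a),np.cos(a),0],[0,0,1]])
print(f(np.array([.5155,.0035,0])+np.array([[.114,.1,.099],[.114,.018,.099],[.114,-.1,.099]])@H.T))
print((L@[.114,.065,.028]+o-[.5155,.0035,0])@H)
E
```

```text
[0.5138 0.0048 0.1115]
[[395.038  448.8314]
 [343.3439 433.2476]
 [179.2363 383.7754]
 [132.323  369.6328]
 [434.9891 401.9694]
 [398.312  388.1643]
 [468.527  358.1428]
 [140.0987 267.182 ]
 [615.1807 186.6257]
 [613.6585 228.6506]]
[[444.9542 450.2232]
 [306.6936 408.1036]
 [121.8353 351.7885]]
[0.1129 0.0667 0.1354]
```

Predicted lid and pin points land within about 4 px of the picture, e.g. knuckle leg (395,447) and pin end (445,450). The knuckle is at heater (113, 67, 135) mm, so I'll keep lowering, gently.

```bash
python3 -m handwheel '[5,7,1.3,1,0.3, 5,7,0.4,0.3,0, 5,5,0.3,0,0, 5,3,0.2,0,0, 5,0,0,0,0]'; cat > chk.py <<'E'
from plan import *
s,M=tool();go([.5175,.0035,.139])
L=np.c_[M[:,1],-M[:,2],-M[:,0]];o=s["tcp_pos"]+L@[0,0,-.058]
a=np.radians(-1.7);H=np.array([[np.cos(a),-np.sin(a),0],[np.sin(a),np.cos(a),0],[0,0,1]])
print("knuckle in heater",(L@[.114,.065,.028]+o-[.5155,.0035,0])@H)
E
python3 chk.py
```

```text
time: 7.7
tcp_pos: [0.5177, 0.003, 0.1463]
eef_rot: [1.217, 1.224, -1.258]
contact_force: [-0.4, -0.3, -3.8]
grip_width: 0.202
t 7.7 tcp [0.5177 0.003  0.1463] yawY -1.7830543950290396 tilt 2.1055651972697835 F [-0.3895 -0.3192 -3.8146] g 0.20238731927222478 q [-0.1554  0.2681 -0.1871  1.1523 -0.0016  1.4466]
shift tool mm [ 7.3414  0.0104 -0.4286]
knuckle in heater [0.1152 0.0645 0.1124]
```

```bash
python3 -m handwheel '[5,3,0,0,0, 5,2,0,0,0, 5,0,0,0,0]';python3 chk.py
```

```text
time: 8.07
tcp_pos: [0.5177, 0.0031, 0.1413]
eef_rot: [1.217, 1.223, -1.257]
contact_force: [0.5, 0.3, -4.1]
grip_width: 0.197
t 8.07 tcp [0.5177 0.0031 0.1413] yawY -1.7789024111027005 tilt 2.07688807369602 F [ 0.5093  0.2802 -4.0745] g 0.19707613259430198 q [-0.1553  0.271  -0.1967  1.1393 -0.0016  1.4466]
shift tool mm [ 2.266  -0.1112 -0.4074]
knuckle in heater [0.1151 0.0646 0.1073]
```

```bash
python3 -m handwheel '[5,2,0,0,0, 5,1.5,0,0,0, 5,0,0,0,0]';python3 chk.py
```

```text
time: 8.45
tcp_pos: [0.5179, 0.003, 0.1385]
eef_rot: [1.218, 1.222, -1.256]
contact_force: [-0.6, -0.1, -1.3]
grip_width: 0.2
t 8.45 tcp [0.5179 0.003  0.1385] yawY -1.7824675525911529 tilt 1.9762501302650175 F [-0.6347 -0.0844 -1.288 ] g 0.19980599396030294 q [-0.1554  0.2722 -0.2026  1.1305 -0.0015  1.4466]
shift tool mm [-0.5215 -0.4822 -0.4744]
knuckle in heater [0.1155 0.0645 0.1047]
```

```bash
python3 -m handwheel '[5,2,0,0,0, 5,1.5,0,0,0]';python3 chk.py; python3 - <<'E'
from h import *
im=r.snapshot("scene")[:,:,::-1]
cv2.imwrite("pics/g5.png",cv2.resize(im[90:230,210:410],(800,560),interpolation=cv2.INTER_CUBIC))
E
```

```text
time: 8.7
tcp_pos: [0.5181, 0.003, 0.1363]
eef_rot: [1.219, 1.22, -1.254]
contact_force: [-3.3, 0.3, 5.4]
grip_width: 0.204
t 8.7 tcp [0.5181 0.003  0.1363] yawY -1.7734056214551888 tilt 1.8536812705114762 F [-3.2911  0.3274  5.3886] g 0.20403543685319545 q [-0.1554  0.2725 -0.2081  1.1225 -0.0015  1.4464]
shift tool mm [-2.7239 -0.6789 -0.4689]
knuckle in heater [0.1157 0.0645 0.1028]
```

View pics/g5.png

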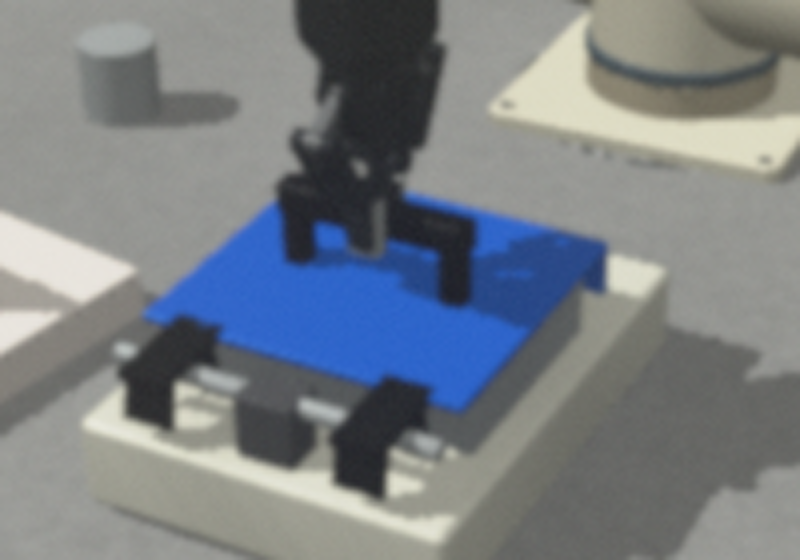

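The picture shows both knuckles straddling the pins at (165,370) and (380,430), with the pin stubs visible either side and the plate on the collar. Releasing now.

```bash
python3 -m handwheel '[26,0,0,0,0, 40,0,0,0,0, 60,0,0,0,0, 85,0,0,0,0, 85,0,0,0,0]';python3 chk.py; python3 - <<'E'
from h import *
im=r.snapshot("scene")[:,:,::-1]
cv2.imwrite("pics/g6.png",cv2.resize(im[90:230,210:410],(800,560),interpolation=cv2.INTER_CUBIC))
E
```

```text
time: 9.38
tcp_pos: [0.5185, 0.0029, 0.136]
eef_rot: [1.219, 1.22, -1.254]
contact_force: [0.3, 0.3, 0.5]
grip_width: 0.997
t 9.38 tcp [0.5185 0.0029 0.136 ] yawY -1.77390076892025 tilt 1.8141961191388127 F [0.3294 0.2522 0.4519] g 0.9965665035047048 q [-0.1553  0.273  -0.208   1.1215 -0.0017  1.4465]
shift tool mm [-2.9241 -1.1463 -0.5263]
knuckle in heater [0.1161 0.0645 0.1026]
```

View pics/g6.png

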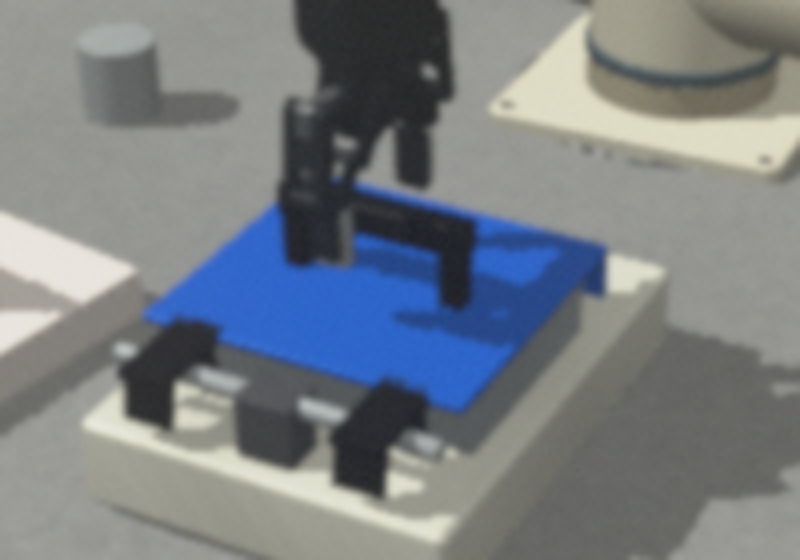

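The lid hardly moved when released, and the fingers stand clear on either side of the handle. I'll rise straight up and then check the pose.

```bash
python3 -m handwheel '[85,-10,0,0,0, 85,-25,0,0,0, 85,-40,0,0,0, 85,-45,0,0,0, 85,-30,0,0,0, 85,0,0,0,0]'; python3 - <<'E'
from h import *
im=r.snapshot("scene")[:,:,::-1]
cv2.imwrite("pics/g7.png",cv2.resize(im[90:230,210:410],(800,560),interpolation=cv2.INTER_CUBIC))
im=r.snapshot("top")[:,:,::-1];cv2.imwrite("pics/top7.png",im)
f=lambda P:(proj("scene",P)-[210,90])*4
a=np.radians(-1.7);H=np.array([[np.cos(a),-np.sin(a),0],[np.sin(a),np.cos(a),0],[0,0,1]])
pts=np.array([[.092,.1,.034],[.092,-.1,.034],[-.095,.1,.034],[-.095,.1,.006],[.136,.08,0],[.136,-.08,0]])+[0,0,.077]
print(f(np.array([.5155,.0035,0])+pts@H.T))
E
```

```text
time: 10.18
tcp_pos: [0.5231, 0.0025, 0.2939]
eef_rot: [1.22, 1.218, -1.253]
contact_force: [-0.4, -0.3, -0.6]
grip_width: 0.991
[[464.5733 409.0538]
 [142.5686 314.2744]
 [610.1734 245.3715]
 [607.8937 286.5892]
 [390.6678 496.7263]
 [132.7854 414.5561]]
```

View pics/g7.png

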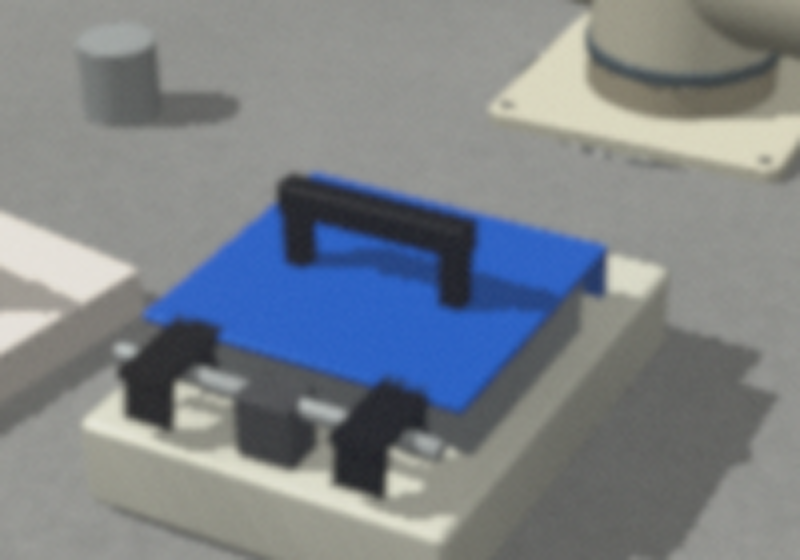

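View pics/top7.png

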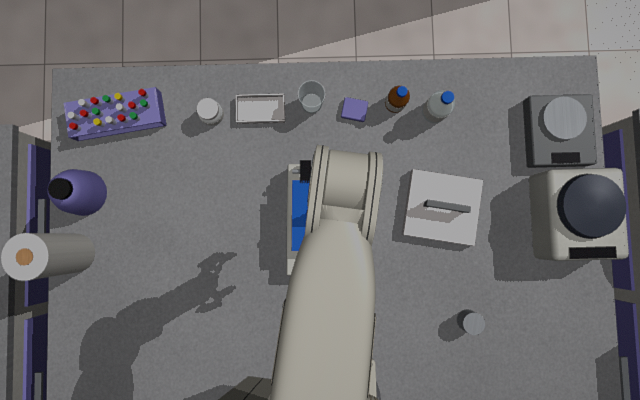

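The lid is seated: plate corners appear at (462,411), (144,316) and (606,245), against predictions for the seated pose of (465,409), (143,314) and (610,245). That is within about 2 mm. The white cover is still at (443,207).

```bash
python3 -c "
from workcell import r
print(r.job_done()); s=r.get_state(); print(s['time'],s['contact_force'])"
```

```text
the job is handed in; nothing more can be done
None
the job is handed in; nothing more can be done
```

I picked up the blue lid by its handle and lowered it over the heater's pins while it was still gripped. I let go only once it was resting there, then raised the arm clear and handed the job in at about 10.3 s. No verdict was reported.

**Last checks that passed:**
- **Seating:** three plate corners in the scene picture are within 4 px of the seated-pose prediction, roughly 2 mm. Both knuckles straddle the pins.
- **Knuckle position:** before release I estimated the left knuckle at about (116, 64.5, 103) mm in the heater frame, against a seated place of (114, 65, 105).
- **Forces:** the measured wrist force stayed under about 7 N throughout. Nothing touched the robot at the end.
- **White cover:** it is at the same pixels as at the start.

**Disagreements:**
- **Tool tilt:** the tool was tilted about 2° while lowering. The moves cannot correct that, so the knuckles touched first and the lid settled level.
- **Camera mismatch:** the two cameras disagreed with each other by 3–14 mm in x, more for points higher up, so I used values in between.
- **Front lip:** its lower corner appears about 7 px from the prediction, read by eye.
- **Top view:** the arm hid the seated lid from above, so the final check rests on the scene camera alone.

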